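# Let the short film canister out of the gravity rack

## Robot

A 6-joint arm with a two-finger parallel gripper is mounted at the origin on the work surface. World frame = base frame: x ahead of the robot, y to its left, z up, the work surface at z = 0. Lengths are in m, angles in rad, forces in N, time in s.
With the tool pointing down it reaches from about 0.375 to 0.975 m from the base axis. Payload 3.8 kg.
Tool frame: the origin (TCP) lies midway between the tips of the shut fingers; the grasp point (between the pads) lies 19 mm behind it (pinch_z is the distance from the TCP to the grasp point, in m); x points along the fingers, z is the direction in which the jaws open and shut, and the axes are right-handed (so a half turn about x gives the same grasp; the last joint's range is limited). The gripper opens to 85 mm and grips with 20 to 120 N. Pads are 22 mm wide; open, the fingers measure 114 mm over their backs; the gripper's body (76 mm by 85 mm) begins 54 mm behind the grasp point. The pads swing forward as they close: fully open they stand 13 mm farther back than shut.
Start: joints at [-1.214, 0.264, 1.604, -0, 1.274, -0.037], TCP at [0.259, -0.623, 0.231] pointing down, gripper open.
Joint ranges: [-2.63, 2.63], [-0.94, 2.18], [0.31, 2.57], [-1.31, 4.45], [0, 2.66], [-2.55, 2.55]. Speed limits (rad/s): [2.57, 2.57, 3.14, 3.14, 3.14, 3.14].

## Interface

Orientations are given as a rotation vector (axis times angle).
In Python, from bench import state, get_image, job_done, boxes_of, masks_of, landmark_of, pinch_z gives the robot as it stands. The module is installed in compiled form; this text tells all that it offers.
- The arm moves only by the shell command python3 -m inch 'ROWS' [FORCE]. ROWS is JSON, a list that holds one entry, the list of rows, each a list of 7 numbers: the opening, from 0 (shut) to 1 (fully open), then the shift along the world's x, y, z in units of 30 mm (1.0 is 30 mm), then the turn, a rotation vector about the world's x, y, z in units of 0.15 rad (1.0 is 0.15 rad). In form: [[[jaw, tx, ty, tz, ax, ay, az], ...]]. A call has 1 to 8 rows; each row shifts and turns the commanded pose from where the row before left it; what a row does not reach is not made up. A row lasts 1/10 s, in which the tool goes at most 50 mm and 8.59 degrees, less where a joint would pass 70% of its speed; a pose out of reach is approached as far as the arm can. A call with a number of a shift or a turn outside -1 to 1 is refused whole. A call with a gripper value outside its range is refused whole. The fingers move at their own pace and stop on an object; FORCE is the grip in N (left out, the last holds). Time passes only in rows, so rows that do not move let the fingers close. It gives the time, the measured TCP pose, the force and the opening at its end, in the units of the state.
- state(): the state, without advancing time (a new reading comes with each control period).
- get_image(name): name is "scene" or "top"; returns a dict with "img" (400x640x3 uint8, red, green, blue), "fx", "fy", "cx", "cy" (pixels), "rvec" (rotation vector, rad) and "tvec" (3), from world to camera coordinates, as OpenCV has them. Camera axes: x right, y down, z forward; pixel columns grow to the right and rows downward; lengths in m; the calibration is good to about 2 mm. A picture is of the moment at which its call begins. There is no depth.
- job_done(): hands the job in, once; it reports no verdict.
Trained networks look in the newest picture that a camera, given by its name, has taken for a name from the list of things; names that differ only in an ending like _2 or _b are one class to them, and where a whole thing is asked for, a point or a joint stands for the part that bears it (a point fixed in the world has none). Each returns a list of dicts, best first, with "score" (0 to 1); they miss things now and then, are a little off and sometimes report something else, mostly with a low value. They report only what shows in the picture. A call takes as long as a camera call. They do not tell look-alikes from the thing itself.
- boxes_of(camera, target): "extent" ([left, top, width, height] in pixels, round what is visible of it).
- masks_of(camera, target): "pixels" (400x640 bool, what is visible of it) and "extent" ([left, top, width, height] in pixels, round what is visible of it).
- landmark_of(camera, target): "centre" ([column, row] in pixels: a listed point, or the origin of a listed thing).
The state is a dict: "time": time; "qpos": joint angles; "qd": joint speeds; "joint_efforts": joint torques, N m; "ee_pos": TCP position; "eef_rot": TCP orientation; "wrist_force": force on the tool from outside, world axes, zero at the start; "moment": the same for the moment, N m; "opening": finger opening in m.
Only numpy, scipy, OpenCV 4.12 (cv2) and the standard library are available. Lean on these libraries where they do the work, as an engineer would, in place of code of your own. Each camera call takes 0.05 s, during which the arm holds its last target.

## Task

Let the shorter of the two clear film canisters out of the sloping two-lane rack: with the fingertips press down the black paddle of its own rocking lever, so that the gate at the other end lifts and the canister rolls into the white ceramic tray, and then let go so that the lever rocks back and the gate closes. Do not touch the canisters or the gates with the robot, keep the longer canister shut in behind its own gate, and leave the developing tank, the thermometer probe and the silicone ring where they are.

Things in the scene. Friction and masses are not known exactly. Their poses are not given: they have to be found in the camera images.
- rack: fixed wooden rack, 265 mm long (x), 194 wide, 113 high. Origin on the shelf; +x is the way canisters roll. Lanes 84 mm wide centred on y = +45 mm (a) and -45 mm (b), dark wood, falling 10 degrees to +x, side walls 70 mm high. Over each lane its own lever, pivot at x = -45, z = 105 mm, paddle at x = -155 mm, outside the high end
- tray (a point): centre of the white ceramic tray fixed at the lanes' low end, 8 mm above the shelf: inside 85 mm along the rack's x (80 to 165 mm from the rack's origin), 182 wide, floor falling gently to the far wall, walls 42 mm high, low divider in the middle
- lever_a (a joint): rocking lever over lane a, pivot axis along the rack's y; 0 = at rest, bar level, gate shut; grows to 0.4 rad (stop) as the paddle goes down and the gate rises. Sprung back to 0: about 2 N down on the paddle starts it, 4.5 N holds it at 0.4 (paddle 43 mm lower). A canister gets under its gate from about 0.25 rad, freely from 0.32
- lever_b (a joint): rocking lever over lane b, same as lever_a; 0 = at rest, bar level, gate shut; grows to 0.4 rad (stop) as the paddle goes down and the gate rises. Sprung back to 0: about 2 N down on the paddle starts it, 4.5 N holds it at 0.4 (paddle 43 mm lower). A canister gets under its gate from about 0.25 rad, freely from 0.32
- paddle_a (a point): centre of the upper face of lever a's paddle (flat black plastic, 44 x 44 mm), 110 mm from the pivot on the -x side of the rack, 113 mm above the shelf at rest with nothing beneath it; moves with the lever. The paddles are 90 mm apart centre to centre
- paddle_b (a point): same for lever b
- gate_a (a point): centre of the gate: steel strip 5 mm thick, 70 wide, 18 high, on a 14 mm wide stem under the far end of the bar of lever a, 95 mm from the pivot; 52 mm below the bar, lower edge about 8 mm above the lane at rest. Strip and stem (colliders c3, c4 of the lever) are not to be touched
- gate_b (a point): centre of the gate: steel strip 5 mm thick, 70 wide, 18 high, on a 14 mm wide stem under the far end of the bar of lever b, 95 mm from the pivot; 52 mm below the bar, lower edge about 8 mm above the lane at rest. Strip and stem (colliders c3, c4 of the lever) are not to be touched
- short_can: the shorter clear canister, whitish, black cap at one end: loose cylinder 32 mm in diameter, 48 long, about 35 g, lying across one of the lanes against its gate (which lane varies). Origin at its centre, y along its axis; it turns as it rolls. At rest in the tray its centre is about 23 mm above the shelf, near the far wall (rack x about 147 mm)
- long_can: the longer one, of the same make: 32 mm in diameter, 76 long, about 55 g, against the gate of the other lane. Origin at its centre
- tank: loose bystander beside the rack. Yellow plastic developing tank, upright, 92 mm in diameter, 118 high; origin at the centre of its underside, on the rack's +y side
- probe: loose bystander beside the rack. Steel thermometer probe lying flat: dial 40 mm in diameter and 10 high, thin stem, 158 mm long in all; on the rack's -y side. Origin on the shelf, 60 mm from the dial's centre along the stem
- ring: loose bystander beside the rack. Hard silicone ring lying flat, 60 mm outside, 42 inside, 12 high; on the rack's +y side. Origin at the centre of its underside
There are look-alikes about, which are no part of the job. What is shaped like the long_can but yellow is not meant. Leave any purple or turquoise look-alike of the short_can alone.

How it is judged:
By the outcome, as a careful person would: the job done as asked, in the order asked, and still so for the second after the job is handed in, with the robot touching nothing.
It also fails if it takes over 32 s, if anything falls off the work surface, if the arm or the gripper's body presses on something with over 40 N, if the wrist force passes 120 N, or if a joint passes its speed limit or range.

## Working session

There is one attempt and no reset: what is moved stays moved. The work goes in short steps, Python scripts to look and compute and a shell command to move; the robot and the scene stay as the last step left them, time stands still between calls to the robot, and variables do not carry over. Pictures are saved under pics/ and viewed, and the job is handed in when it is done.

```bash
mkdir -p pics
cat > h.py <<'E'
import numpy as np, cv2
from bench import *
def cam(n):
    d=get_image(n); R=cv2.Rodrigues(np.array(d["rvec"],float))[0]; return d,R,np.array(d["tvec"],float)
def ray(d,R,t,px,z):
    r=R.T@np.array([(px[0]-d["cx"])/d["fx"],(px[1]-d["cy"])/d["fy"],1]); c=-R.T@t
    return c+r*(z-c[2])/r[2]
def proj(d,R,t,p):
    q=R@np.array(p)+t; return (q[0]/q[2]*d["fx"]+d["cx"],q[1]/q[2]*d["fy"]+d["cy"])
E
python3 - <<'E'
from h import *
for n in("scene","top"):
    d,R,t=cam(n); cv2.imwrite(f"pics/{n}0.png",d["img"][:,:,::-1])
    print(n,"cam",-R.T@t)
    for k,z in(("paddle_a",.113),("gate_a",.053),("tray",.008),("short_can",.06),("long_can",.06),("tank",0),("rack",0)):
        for o in landmark_of(n,k)[:4]: print(k,round(o["score"],2),np.round(o["centre"]),np.round(ray(d,R,t,o["centre"],z),3))
print(state()["time"],pinch_z)
E
```

```text
scene cam [ 0.84755553 -0.36681739  0.62805596]
paddle_a 0.72 [214. 225.] [ 0.492 -0.16   0.113]
paddle_a 0.61 [225. 269.] [ 0.568 -0.213  0.113]
gate_a 0.83 [344. 249.] [ 0.685 -0.039  0.053]
gate_a 0.66 [322. 211.] [0.603 0.013 0.053]
gate_a 0.63 [361. 231.] [0.691 0.015 0.053]
tray 0.68 [360. 231.] [0.677 0.044 0.008]
short_can 0.91 [312. 216.] [ 0.598 -0.014  0.06 ]
short_can 0.7 [357. 324.] [ 0.779 -0.148  0.06 ]
short_can 0.62 [347. 160.] [0.57  0.158 0.06 ]
short_can 0.35 [343. 247.] [ 0.684 -0.04   0.06 ]
long_can 0.89 [332. 253.] [ 0.674 -0.062  0.06 ]
long_can 0.78 [395. 181.] [0.687 0.164 0.06 ]
long_can 0.71 [250. 377.] [ 0.693 -0.305  0.06 ]
long_can 0.52 [222. 270.] [ 0.536 -0.201  0.06 ]
tank 0.63 [299. 181.] [0.486 0.089 0.   ]
rack 0.88 [306. 254.] [ 0.616 -0.061  0.   ]
top cam [ 0.42439039 -0.03963822  1.22255027]
paddle_a 0.62 [411. 216.] [ 0.571 -0.209  0.113]
paddle_a 0.58 [389. 251.] [ 0.492 -0.157  0.113]
gate_a 0.92 [338. 174.] [ 0.683 -0.045  0.053]
gate_a 0.8 [318. 208.] [0.6   0.003 0.053]
tray 0.76 [303. 178.] [0.681 0.045 0.008]
short_can 0.85 [236. 230.] [0.543 0.2   0.06 ]
short_can 0.67 [392. 290.] [ 0.405 -0.169  0.06 ]
short_can 0.63 [323. 207.] [ 0.6   -0.008  0.06 ]
short_can 0.23 [338. 176.] [ 0.677 -0.043  0.06 ]
long_can 0.89 [344. 178.] [ 0.67  -0.058  0.06 ]
long_can 0.88 [234. 179.] [0.669 0.208 0.06 ]
long_can 0.71 [440. 178.] [ 0.671 -0.288  0.06 ]
tank 0.68 [280. 256.] [0.486 0.099 0.   ]
tank 0.59 [343. 206.] [ 0.612 -0.056  0.   ]
rack 0.97 [345. 206.] [ 0.611 -0.063  0.   ]
rack 0.38 [328. 282.] [ 0.422 -0.019  0.   ]
0.8 0.0187
```

View pics/scene0.png

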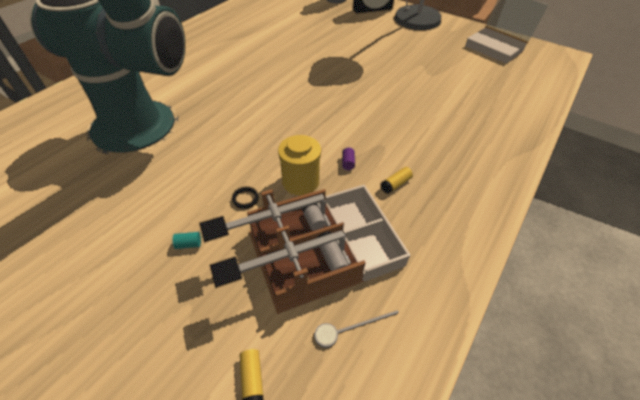

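View pics/top0.png

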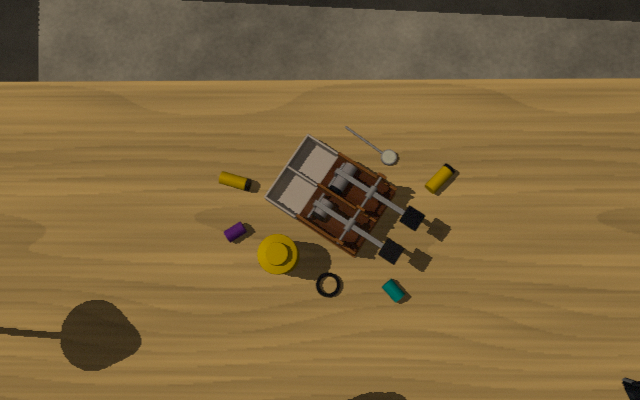

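Run:
```python
import cv2
a=cv2.imread("pics/scene0.png")[170:310,180:400]
cv2.imwrite("pics/crop0.png",cv2.resize(a,None,fx=3.5,fy=3.5,interpolation=cv2.INTER_CUBIC))
```

```text
(no output)
```

View pics/crop0.png

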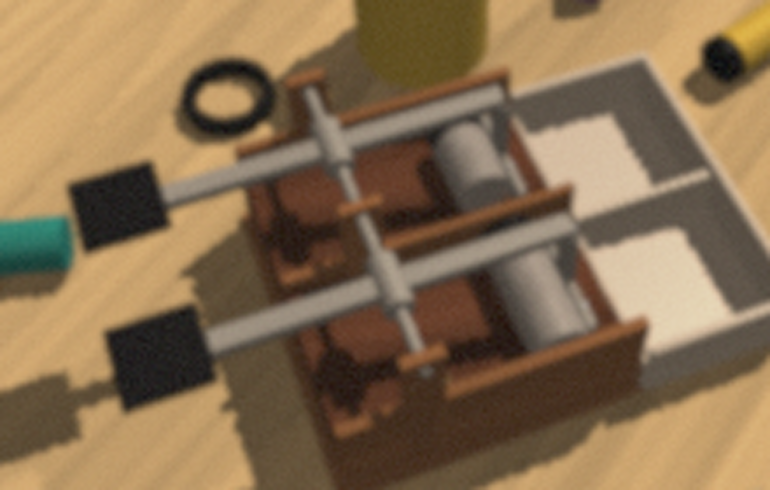

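Run:
```python
import cv2
a=cv2.imread("pics/top0.png")[130:270,260:430]
cv2.imwrite("pics/crop1.png",cv2.resize(a,None,fx=4.2,fy=4.2,interpolation=cv2.INTER_CUBIC))
from bench import state
s=state();print(s["time"],s["ee_pos"],s["eef_rot"],s["opening"])
```

```text
0.8 [ 0.25898337 -0.62330427  0.23128154] [ 0.91447472  1.37018404 -0.91439837] 0.08538100434173329
```

View pics/crop1.png

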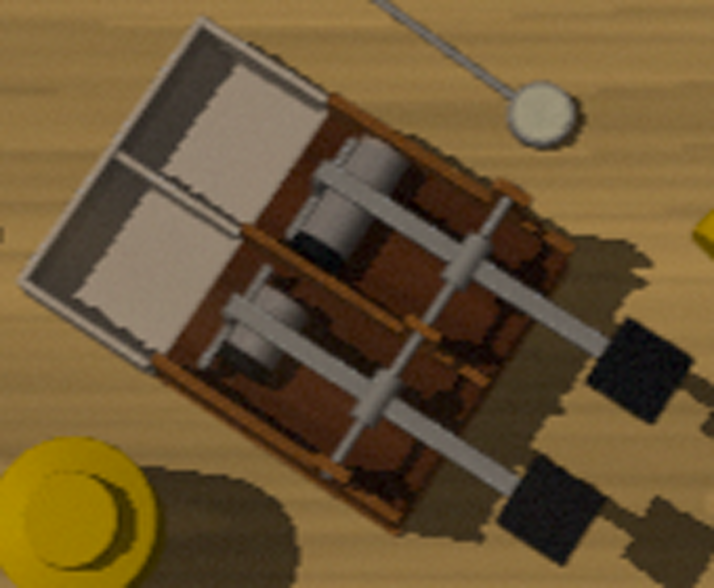

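Scene: the clear cans are at about (316,217) in the scene view, short, on the tank side (lane a), and (333,253), longer, in lane b. The turquoise (186,240) and purple (348,158) short ones and the two yellow long ones are look-alikes. The enlarged top crop confirms that the short can is behind the gate of the lever whose paddle is at top (391,251), scene (214,227), world ≈ (0.492, -0.158, 0.113).

```bash
python3 -m inch '[[[0,0.46,0.92,0,0,0,0],[0,0.46,0.92,0,0,0,0],[0,0.46,0.92,0,0,0,0],[0,0.46,0.92,0,0,0,0],[0,0.46,0.92,0,0,0,0],[0,0.46,0.92,0,0,0,0],[0,0.46,0.92,0,0,0,0],[0,0.46,0.92,0,0,0,0]]]'
python3 -c "
from bench import state;import cv2,numpy as np
s=state();print(cv2.Rodrigues(np.array(s['eef_rot']))[0].round(2),s['qpos'],s['time'])"
```

```text
time: 1.6
ee_pos: [0.3698, -0.4014, 0.2315]
eef_rot: [0.914, 1.37, -0.914]
wrist_force: [0.4, -0.6, 0.2]
opening: 0.0001
[[ 0.    0.92  0.38]
 [-0.    0.38 -0.92]
 [-1.    0.    0.  ]] [-8.71956121e-01  1.90846263e-02  1.88117215e+00  8.62412092e-05
  1.24086586e+00  3.05135312e-01] 1.6
```

```bash
python3 -m inch '[[[0,0.5,1,0,0,0,0],[0,0.5,1,0,0,0,0],[0,0.5,1,0,0,0,0],[0,0.5,1,0,0,0,0],[0,0.5,1,-0.4,0,0,0],[0,0.5,1,-0.4,0,0,0],[0,0.5,1,-0.4,0,0,0],[0,0.5,1,-0.4,0,0,0]]]'
python3 -m inch '[[[0,0,0,-0.4,0,0,0],[0,0,0,-0.4,0,0,0],[0,0,0,0,0,0,0]]]'
python3 - <<'E'
from h import *
for n in("scene","top"):
    d,R,t=cam(n); im=d["img"][:,:,::-1].copy()
    u,v=proj(d,R,t,state()["ee_pos"]); print(n,u,v)
    x,y=((150,160) if n=="scene" else (300,150))
    cv2.imwrite(f"pics/{n}1.png",cv2.resize(im[y:y+150,x:x+200],None,fx=3,fy=3,interpolation=cv2.INTER_CUBIC))
a=cv2.imread("pics/scene1.png");b=cv2.imread("pics/top1.png")
E
```

```text
time: 2.4
ee_pos: [0.49, -0.1613, 0.1832]
eef_rot: [0.914, 1.369, -0.914]
wrist_force: [0.2, 0.3, -0.3]
opening: 0.0
time: 2.7
ee_pos: [0.4877, -0.1626, 0.1572]
eef_rot: [0.914, 1.374, -0.916]
wrist_force: [0.1, -0.2, -0.4]
opening: -0.0
scene 205.02973342756235 208.54045019348118
top 393.9325385320005 251.43454677238657
```

View pics/scene1.png

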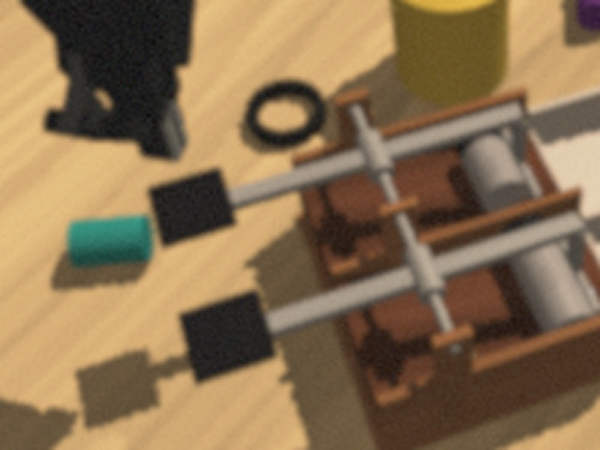

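View pics/top1.png

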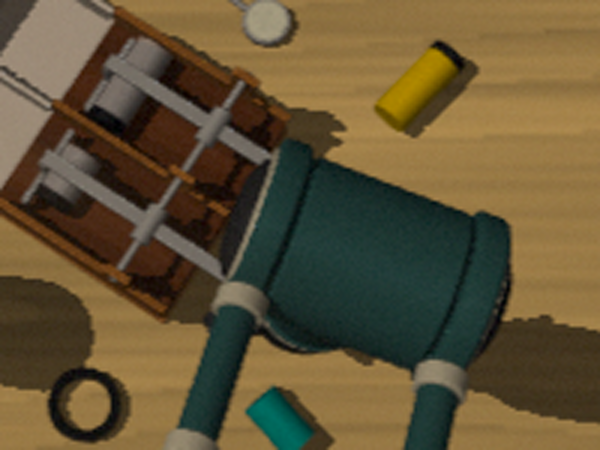

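Run:
```python
from h import *
d,R,t=cam("scene"); im=d["img"][:,:,::-1].copy()
s=state();p=np.array(s["ee_pos"]);M=cv2.Rodrigues(np.array(s["eef_rot"]))[0]
x,y=120,100
im=cv2.resize(im[y:y+140,x:x+180],None,fx=4.2,fy=4.2,interpolation=cv2.INTER_CUBIC)
def P(q): u,v=proj(d,R,t,q); return (int((u-x)*4.2),int((v-y)*4.2))
for k,c in((2,(0,0,255)),(1,(0,255,0))):
    for h in (0,.073):
        a=p-h*M[:,0]
        cv2.line(im,P(a-.04*M[:,k]),P(a+.04*M[:,k]),c,1)
cv2.imwrite("pics/z.png",im); print(s["time"],p)
```

```text
2.85 [ 0.48925336 -0.16360394  0.15960411]
```

View pics/z.png

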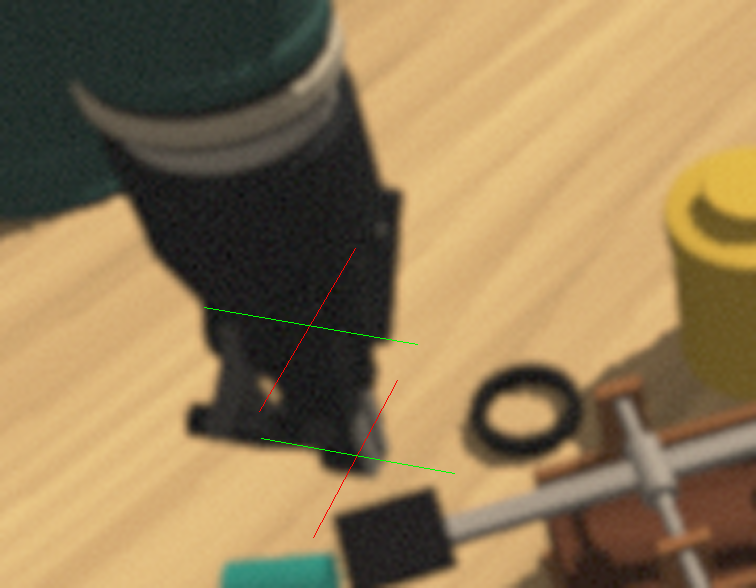

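```bash
python3 -m inch '[[[0,0.1,0.15,-0.4,0,0,0],[0,0,0,-0.4,0,0,0],[0,0,0,-0.4,0,0,0],[0,0,0,0,0,0,0]]]'
python3 -m inch '[[[0,0,0,-0.3,0,0,0],[0,0,0,-0.3,0,0,0],[0,0.05,0.05,-0.3,0,0,0],[0,0.05,0.05,-0.3,0,0,0],[0,0,0,-0.2,0,0,0],[0,0,0,0,0,0,0],[0,0,0,0,0,0,0]]]'
cat > v.py <<'E'
from h import *
import sys
d,R,t=cam("scene"); im=d["img"][:,:,::-1].copy()
cv2.imwrite(f"pics/{sys.argv[1]}.png",cv2.resize(im[150:310,170:420],None,fx=3.2,fy=3.2,interpolation=cv2.INTER_CUBIC))
s=state();print(s["time"],s["ee_pos"],s["wrist_force"])
E
python3 v.py p1
```

```text
time: 3.25
ee_pos: [0.4903, -0.1574, 0.1204]
eef_rot: [0.914, 1.375, -0.916]
wrist_force: [-0.4, 0.4, -0.8]
opening: -0.0006
time: 3.95
ee_pos: [0.4957, -0.1549, 0.0815]
eef_rot: [0.915, 1.37, -0.914]
wrist_force: [-1.1, -1.3, 4.7]
opening: 0.0
4.0 [ 0.49570087 -0.15493976  0.0816404 ] [-0.28738493 -0.49760372  4.24598724]
```

View pics/p1.png

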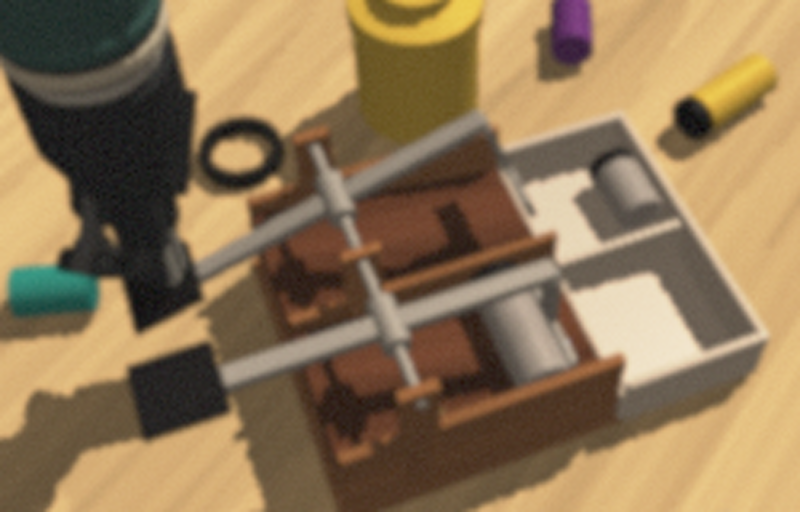

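The gate is up. The short can has already rolled into the tray and lies near its far wall (crop (628,185)), while the long one stays behind gate b. Now I let the lever rock back slowly.

```bash
python3 -m inch '[[[0,0,0,0.3,0,0,0],[0,0,0,0.3,0,0,0],[0,0,0,0.3,0,0,0],[0,0,0,0.3,0,0,0],[0,0,0,0.4,0,0,0],[0,0,0,0.5,0,0,0],[0,0,0,0.8,0,0,0],[0,0,0,0.8,0,0,0]]]'
python3 -m inch '[[[0,0,0,0.8,0,0,0],[0,-0.5,-0.9,0,0,0,0],[0,-0.5,-0.9,0,0,0,0],[0,-0.5,-0.9,0,0,0,0],[0,-0.5,-0.9,0,0,0,0],[0,-0.5,-0.9,0,0,0,0],[0,0,0,0,0,0,0],[0,0,0,0,0,0,0]]]'
python3 v.py p2
python3 - <<'E'
from h import *
d,R,t=cam("top"); im=d["img"][:,:,::-1].copy()
cv2.imwrite("pics/p2t.png",cv2.resize(im[120:310,210:460],None,fx=3,fy=3,interpolation=cv2.INTER_CUBIC))
for o in landmark_of("top","short_can"): print(o["score"],o["centre"],ray(d,R,t,o["centre"],.023))
for o in landmark_of("top","paddle_a"): print(o["score"],o["centre"],ray(d,R,t,o["centre"],.113))
E
```

```text
time: 4.8
ee_pos: [0.4952, -0.1547, 0.1936]
eef_rot: [0.915, 1.371, -0.914]
wrist_force: [0.8, -0.1, -1.5]
opening: -0.0001
time: 5.6
ee_pos: [0.4203, -0.2903, 0.217]
eef_rot: [0.916, 1.369, -0.915]
wrist_force: [0.3, 0.7, 0.6]
opening: -0.0002
5.65 [ 0.420642   -0.28973822  0.21681417] [ 0.2524242   0.38251126 -0.18656337]
0.68 [234.4, 232.3] [0.5422958  0.21047891 0.023     ]
0.67 [392.7, 290.0] [ 0.40520428 -0.17466989  0.023     ]
0.63 [281.0, 184.7] [0.6615022  0.09796006 0.023     ]
0.85 [410.7, 217.5] [ 0.5681805  -0.20796987  0.113     ]
0.7 [393.7, 250.7] [ 0.49320628 -0.1683105   0.113     ]
```

View pics/p2.png

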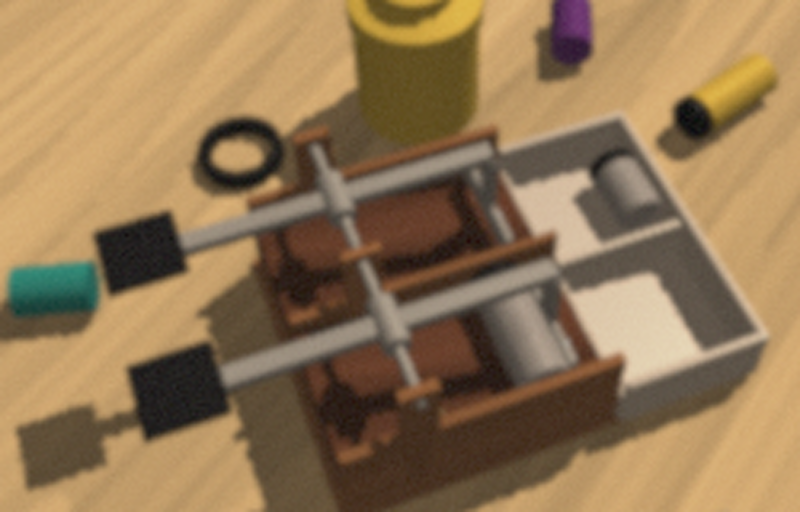

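View pics/p2t.png

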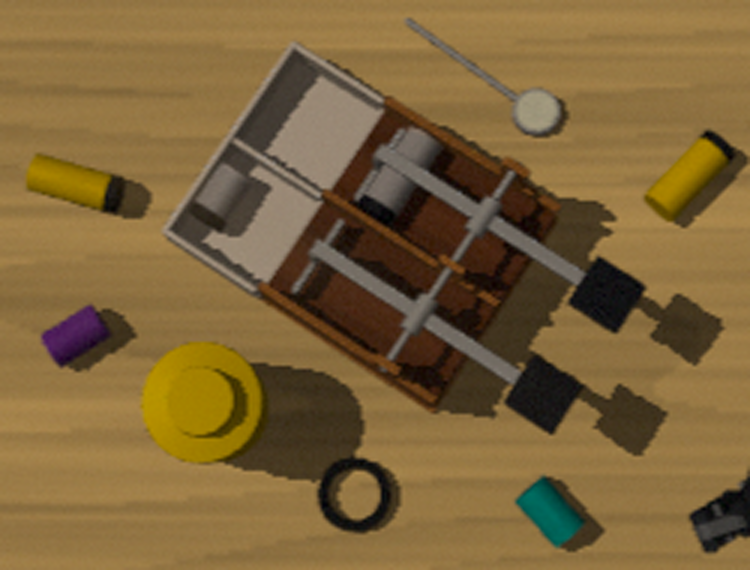

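Both levers are level again, the short can is in the tray at (223,195) of the top crop, the long can is still behind its gate, and nothing else has moved.

```bash
python3 -c "
from bench import job_done;print(job_done())"
```

```text
the job is handed in; nothing more can be done
None
```

The short clear canister is out of the rack and lying in the white tray. I pressed the paddle of lever a (its own lever, on the tank side) with the shut fingertips, at about 4.7 N. Once the canister had rolled to the tray's far wall, I let the lever rock back slowly and moved the arm clear.

- **Final pictures, both cameras:** lever a is level and its gate shut, and the long canister is still behind gate b. The tank, probe, ring and look-alikes look unmoved.
- **Force and time:** the wrist force read close to zero once the arm was clear. The clock stood at about 5.7 s when I handed the job in.
- **Disagreement:** in the last top picture the network put paddle a about 10 mm from its first estimate. I took this as detection noise, since the lever looks level in both views.

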